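# Fit the seal stones into their tray and box up the chipped ones

## Robot

A 6-joint arm with a two-finger parallel gripper is mounted at the origin on the work surface. World frame = base frame: x ahead of the robot, y to its left, z up, the work surface at z = 0. Lengths are in m, angles in rad, forces in N, time in s.
With the tool pointing down it reaches from about 0.425 to 0.95 m from the base axis. Payload 3.5 kg.
Tool frame: the origin (TCP) lies at the very end of the fingers, on their centre line; the grasp point (between the pads) lies 19 mm behind it (ctrl.pinch_z is the distance from the TCP to the grasp point, in m); z points along the fingers, y is the line along which they close (so a half turn about z gives the same grasp; the last joint's range is limited). The gripper opens to 85 mm and grips with 20 to 120 N. Pads are 22 mm wide; open, the fingers measure 114 mm over their backs; the gripper's body (76 mm by 85 mm) begins 54 mm behind the grasp point. The pads swing forward as they close: fully open they stand 13 mm farther back than shut.
Start: joints at [-1.298, 0.286, 1.577, -0, 1.279, -0.15], TCP at [0.277, -0.616, 0.231] pointing down, gripper open.
Joint ranges: [-2.77, 2.77], [-0.9, 2.22], [0.21, 2.48], [-1.53, 4.67], [0.24, 2.81], [-2.84, 2.84]. Speed limits (rad/s): [2.79, 2.79, 3.14, 3.14, 3.14, 3.14].

## Interface

Orientations are given as a unit quaternion [x, y, z, w].
In Python, from plant import ctrl gives the robot as it stands. The module is installed in compiled form; this text tells all that it offers.
- The arm moves only by the shell command python3 -m crank 'ROWS' [OPENING] [FORCE]. ROWS is JSON, a list of rows, each a list of 6 numbers: the shift along the tool's x, y, z in cm, then the turn, a rotation vector about the tool's x, y, z in rad. In form: [[tx, ty, tz, rx, ry, rz], ...]. A call has 1 to 10 rows; each row is the pose to reach, as a shift and turn from the pose commanded when the call began, along the tool's axes at that moment; what a row does not reach only later rows make up. A row lasts 1/10 s, in which the tool goes at most 50 mm and 8.59 degrees, less where a joint would pass 70% of its speed; a pose out of reach is approached as far as the arm can. A call with a gripper value outside its range is refused whole. OPENING is the opening, from 0 (shut) to 1 (fully open), set as the call begins (- or left out, the last holds). The fingers move at their own pace and stop on an object; FORCE is the grip in N (left out, the last holds). Time passes only in rows, so rows that repeat a pose let the fingers close. It gives the time, the measured TCP pose, the force, the opening and the grip force at its end, in the units of the state.
- ctrl.get_state(): the state, without advancing time (a new reading comes with each control period).
- ctrl.read_camera(name): name is "side" or "top" or "wrist"; returns (picture, depth): 420x560x3 uint8, blue, green, red; 420x560 float32, m along the optical axis (not along the pixel's ray), 0 where there is no reading.
- ctrl.camera_info(name): a dict with "K" (3x3 intrinsics, pixels), "k1" (the pictures are not rectified: a ray, as slopes to the right and down, at radius r is drawn at 1 + k1 r^2 times it, then the intrinsics apply), "origin" and "orientation" of the camera in the world. Camera axes: x right, y down, z forward; pixel columns grow to the right and rows downward; lengths in m; the calibration is good to about 2 mm. A picture is of the moment at which its call begins: read the wrist's pose just before it. camera_info takes no time and is no camera call; for the wrist camera it gives the pose at the moment of the call.
- ctrl.sign_off(): hands the job in; it is judged then, once.
The state is a dict: "time": time; "qpos": joint angles; "dq": joint speeds; "joint_efforts": joint torques, N m; "eef_pos": TCP position; "tcp_rot": TCP orientation; "contact_force": force on the tool from outside, world axes, zero at the start; "wrist_torque": the same for the moment, N m; "opening": opening from 0.0 (shut) to 1.0 (fully open); "finger_force": force on a finger pad.
Only numpy, scipy, OpenCV 4.12 (cv2) and the standard library are available. Lean on these libraries where they do the work, as an engineer would, in place of code of your own. Each camera call takes 0.05 s, during which the arm holds its last target. There are 200 camera calls.

## Task

Sort this batch of stone seal blanks: press every sound green stone fully home into a recess of the dark wooden tray, one to a recess, its top flush with the tray, and drop every chipped stone with the red wax band into the blue ceramic box. Finish by shutting the blue box's lid, and leave the glass jar, the paste pot and the oilstone where they are.

Things in the scene. Friction and masses are not known exactly. Their poses are not given: they have to be found in the camera images.
- tray: dark wood tray, fixed, 135 (x) x 218 (y) x 40 mm high (z up); origin: centre of underside. Four recesses 52 mm apart along its y, each 85 long (tray x) x 44 wide x 30 mm deep. Sprung brass catches in both ends of a recess: a stone lowered in rests on them 5 to 10 mm proud and must be pushed with 5 to 15 N past them to the floor, top then flush with the tray
- recess0 (a point): middle of recess 0, half way down, where the middle of a seated stone comes to lie: 25 mm above the table, 15 mm below the tray's top and above the recess floor; axes as the tray's
- recess1 (a point): middle of recess 1, half way down, where the middle of a seated stone comes to lie: 25 mm above the table, 15 mm below the tray's top and above the recess floor; axes as the tray's
- recess2 (a point): middle of recess 2, half way down, where the middle of a seated stone comes to lie: 25 mm above the table, 15 mm below the tray's top and above the recess floor; axes as the tray's
- recess3 (a point): middle of recess 3, half way down, where the middle of a seated stone comes to lie: 25 mm above the table, 15 mm below the tray's top and above the recess floor; axes as the tray's
- stone0: sound stone seal blank, plain pale green with darker veins, 80 (x) x 40 (y) x 30 mm high (z), about 220 g, lying loose on the table; origin at its middle, 15 mm above its underside; None if absent
- stone1: sound stone seal blank, plain pale green with darker veins, 80 (x) x 40 (y) x 30 mm high (z), about 220 g, lying loose on the table; origin at its middle, 15 mm above its underside; None if absent
- stone2: sound stone seal blank, plain pale green with darker veins, 80 (x) x 40 (y) x 30 mm high (z), about 220 g, lying loose on the table; origin at its middle, 15 mm above its underside; None if absent
- stone3: sound stone seal blank, plain pale green with darker veins, 80 (x) x 40 (y) x 30 mm high (z), about 220 g, lying loose on the table; origin at its middle, 15 mm above its underside; None if absent
- chipped0: chipped stone seal blank, same size and stone, one corner broken off at its +x +y end and a broad red wax band round it, about 210 g, lying loose; origin at its middle, 15 mm above its underside; None if absent
- chipped1: chipped stone seal blank, same size and stone, one corner broken off at its +x +y end and a broad red wax band round it, about 210 g, lying loose; origin at its middle, 15 mm above its underside; None if absent
- bluebox: blue ceramic box, fixed, 140 (x) x 160 (y) x 95 mm high, walls 6 mm, open on top; origin at the centre of its underside; the lid is hinged on its +x rim
- lid_hinge (a point): middle of the lid's hinge line, on the box's +x rim, 95 mm above the table; axes turn with the lid
- lid_edge (a point): middle of the lid's free edge, outer face, 140 mm from the hinge line
- lid (a joint): angle of the blue lid (140 x 160 x 8 mm, a low brass pull near its free edge) in rad: 0 shut, about 1.57 upright, 1.9 leaning back; a stiff hinge, it stays where it is left; some 3 N at the free edge swings it
- jar: glass jar with cork stopper, 72 mm across, 130 mm tall, bystander
- pot: white ceramic seal-paste pot with lid, 64 mm across, 46 mm tall, bystander
- oilstone: grey oilstone 130 x 50 x 25 mm, bystander
Not all that is in view belongs to the job. Leave any purple or yellow look-alike of the stone1 alone.

How it is judged:
At the end, for the whole second after the job is handed in: Every sound stone lies in a recess (within 5 mm of its centre) with its top level with the tray's top to 2.5 mm and not tilted, every chipped stone lies inside the blue box, the lid is shut to 0.08 rad, all at rest (((horizontal distance between stone0 and recess0 below 0.005 m and z of stone0 in the frame of recess0 between -0.0025 and 0.0025 m and angle between the z axis of stone0 and the z axis of tray, either way round below 0.07 rad and linear speed of stone0 below 0.03 m/s) or (horizontal distance between stone0 and recess1 below 0.005 m and z of stone0 in the frame of recess1 between -0.0025 and 0.0025 m and angle between the z axis of stone0 and the z axis of tray, either way round below 0.07 rad and linear speed of stone0 below 0.03 m/s) or (horizontal distance between stone0 and recess2 below 0.005 m and z of stone0 in the frame of recess2 between -0.0025 and 0.0025 m and angle between the z axis of stone0 and the z axis of tray, either way round below 0.07 rad and linear speed of stone0 below 0.03 m/s) or (horizontal distance between stone0 and recess3 below 0.005 m and z of stone0 in the frame of recess3 between -0.0025 and 0.0025 m and angle between the z axis of stone0 and the z axis of tray, either way round below 0.07 rad and linear speed of stone0 below 0.03 m/s)) and ((horizontal distance between stone1 and recess0 below 0.005 m and z of stone1 in the frame of recess0 between -0.0025 and 0.0025 m and angle between the z axis of stone1 and the z axis of tray, either way round below 0.07 rad and linear speed of stone1 below 0.03 m/s) or (horizontal distance between stone1 and recess1 below 0.005 m and z of stone1 in the frame of recess1 between -0.0025 and 0.0025 m and angle between the z axis of stone1 and the z axis of tray, either way round below 0.07 rad and linear speed of stone1 below 0.03 m/s) or (horizontal distance between stone1 and recess2 below 0.005 m and z of stone1 in the frame of recess2 between -0.0025 and 0.0025 m and angle between the z axis of stone1 and the z axis of tray, either way round below 0.07 rad and linear speed of stone1 below 0.03 m/s) or (horizontal distance between stone1 and recess3 below 0.005 m and z of stone1 in the frame of recess3 between -0.0025 and 0.0025 m and angle between the z axis of stone1 and the z axis of tray, either way round below 0.07 rad and linear speed of stone1 below 0.03 m/s)) and ((horizontal distance between stone2 and recess0 below 0.005 m and z of stone2 in the frame of recess0 between -0.0025 and 0.0025 m and angle between the z axis of stone2 and the z axis of tray, either way round below 0.07 rad and linear speed of stone2 below 0.03 m/s) or (horizontal distance between stone2 and recess1 below 0.005 m and z of stone2 in the frame of recess1 between -0.0025 and 0.0025 m and angle between the z axis of stone2 and the z axis of tray, either way round below 0.07 rad and linear speed of stone2 below 0.03 m/s) or (horizontal distance between stone2 and recess2 below 0.005 m and z of stone2 in the frame of recess2 between -0.0025 and 0.0025 m and angle between the z axis of stone2 and the z axis of tray, either way round below 0.07 rad and linear speed of stone2 below 0.03 m/s) or (horizontal distance between stone2 and recess3 below 0.005 m and z of stone2 in the frame of recess3 between -0.0025 and 0.0025 m and angle between the z axis of stone2 and the z axis of tray, either way round below 0.07 rad and linear speed of stone2 below 0.03 m/s)) and ((horizontal distance between stone3 and recess0 below 0.005 m and z of stone3 in the frame of recess0 between -0.0025 and 0.0025 m and angle between the z axis of stone3 and the z axis of tray, either way round below 0.07 rad and linear speed of stone3 below 0.03 m/s) or (horizontal distance between stone3 and recess1 below 0.005 m and z of stone3 in the frame of recess1 between -0.0025 and 0.0025 m and angle between the z axis of stone3 and the z axis of tray, either way round below 0.07 rad and linear speed of stone3 below 0.03 m/s) or (horizontal distance between stone3 and recess2 below 0.005 m and z of stone3 in the frame of recess2 between -0.0025 and 0.0025 m and angle between the z axis of stone3 and the z axis of tray, either way round below 0.07 rad and linear speed of stone3 below 0.03 m/s) or (horizontal distance between stone3 and recess3 below 0.005 m and z of stone3 in the frame of recess3 between -0.0025 and 0.0025 m and angle between the z axis of stone3 and the z axis of tray, either way round below 0.07 rad and linear speed of stone3 below 0.03 m/s)) and x of chipped0 in the frame of bluebox between -0.07 and 0.07 m and y of chipped0 in the frame of bluebox between -0.08 and 0.08 m and z of each of chipped0, chipped1 in the frame of bluebox below 0.088 m and linear speed of each of chipped0, chipped1 below 0.03 m/s and x of chipped1 in the frame of bluebox between -0.07 and 0.07 m and y of chipped1 in the frame of bluebox between -0.08 and 0.08 m and value of joint lid below 0.08 rad); the robot touches nothing.
It fails at once if the jar is pushed more than 40 mm from its place (distance of jar from where it was at the start of the episode above 0.04 m).
It fails at once if the pot is pushed more than 40 mm from its place (distance of pot from where it was at the start of the episode above 0.04 m).
It fails at once if the oilstone is pushed more than 40 mm from its place (distance of oilstone from where it was at the start of the episode above 0.04 m).
Of stone0, stone1, stone2, stone3 only 3 to 4 are there at a start; the rules pass over those that are not, and their reading is None.
Of chipped0, chipped1 only 1 to 2 are there at a start; the rules pass over those that are not, and their reading is None.
At some moment in a run one of stone0, stone1, stone2, stone3, chipped0, chipped1 may be knocked a few centimetres aside while the robot is not near it.
Once in a run the grip may slacken for a moment while it holds something.
It also fails if it takes over 210 s, if anything falls off the work surface, if the arm or the gripper's body presses on something with over 40 N, if the wrist force passes 120 N, or if a joint passes its speed limit or range.

## Working session

There is one attempt and no reset: what is moved stays moved. The work goes in short steps, Python scripts to look and compute and a shell command to move; the robot and the scene stay as the last step left them, time stands still between calls to the robot, and variables do not carry over. Pictures are saved under pics/ and viewed, at most 14 in all, crops included, and the job is handed in when it is done.

```bash
mkdir -p pics; cat > h.py <<'E'
import numpy as np, cv2
from plant import ctrl
from scipy.spatial.transform import Rotation as R
def shot(n,save=None):
    ci=ctrl.camera_info(n); im,d=ctrl.read_camera(n)
    if save: cv2.imwrite('pics/'+save,im)
    return im,d,ci
def rays(ci,uv):
    K=np.array(ci['K']);uv=np.atleast_2d(uv).astype(float)
    p=cv2.undistortPoints(uv.reshape(-1,1,2),K,np.array([ci['k1'],0,0,0,0.])).reshape(-1,2)
    return np.c_[p,np.ones(len(p))]
def rot(ci):
    o=np.array(ci['orientation'],float)
    return R.from_quat(o).as_matrix() if o.size==4 else o.reshape(3,3)
def cloud(d,ci):
    v,u=np.mgrid[:d.shape[0],:d.shape[1]]
    r=rays(ci,np.c_[u.ravel(),v.ravel()])
    return ((r*d.reshape(-1,1))@rot(ci).T+np.array(ci['origin'])).reshape(*d.shape,3)
def onplane(ci,uv,z):
    r=rays(ci,uv)@rot(ci).T;o=np.array(ci['origin'])
    return o+r*((z-o[2])/r[:,2:])
E
python3 - <<'E'
from h import *
for n in ['top','side','wrist']:
    im,d,ci=shot(n,n+'0.png'); print(n,ci['origin'],ci['orientation'],np.array(ci['K'])[0],ci['k1'])
    np.savez(n+'0.npz',im=im,d=d)
print(ctrl.get_state())
E
```

```text
top [0.43289073 0.04602801 1.3702252 ] [ 0.71238867 -0.70014115  0.04125544 -0.02455079] [465.10023485   0.         274.91065633] -0.11327727715436092
side [0.04653837 0.68935199 0.74119249] [-0.29445591  0.84819696 -0.41620653  0.14363061] [461.75071278   0.         281.20032452] -0.06362046815136896
wrist [ 0.3537608  -0.5801111   0.37188889] [ 0.8278853  -0.53613263 -0.09032516  0.13787347] [355.30584556   0.         277.25521034] -0.026798870997408894
{'time': 0.15, 'qpos': array([-1.29795304e+00,  2.87029079e-01,  1.57785915e+00, -3.03526301e-06,
        1.27862583e+00, -1.49980487e-01]), 'dq': array([-0.00049428, -0.00240413, -0.00274402, -0.00105594,  0.00017281,
       -0.00155529]), 'joint_efforts': array([ 2.30492406e-03, -4.06604147e+01, -2.93141538e+01, -3.14630029e-05,
        3.93986251e-03, -3.09365282e-05]), 'eef_pos': array([ 0.27687277, -0.61502653,  0.23021035]), 'tcp_rot': array([ 9.77735075e-01,  2.09840890e-01, -6.04305730e-05, -9.58804929e-04]), 'contact_force': array([-0.57673003, -0.23288508, -0.14433479]), 'wrist_torque': array([-0.005574  ,  0.01547973, -0.00818807]), 'finger_force': 0.0, 'opening': 0.9999393714794189}
```

View pics/top0.png

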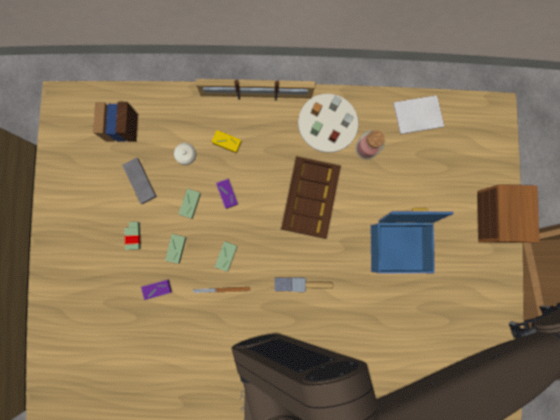

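View pics/side0.png

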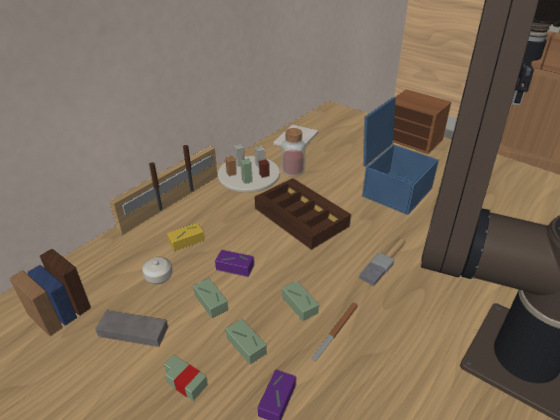

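Top view: the green candidates are (190,204), (175,249), (226,256) and the red-banded one (132,236). Look-alikes to leave are purple (227,193) and (156,290), yellow (227,141), and a small green seal on the plate (317,128). The tray is at (312,198), the box at (403,248) with its lid upright on the far side, the jar at (371,145), the pot at (185,154) and the oilstone at (139,180). Next I measure these.

```bash
cat >> h.py <<'E'
def blobs(n,im,d,ci,mask,zmin=0.02,zmax=0.045,amin=60,z=None):
    P=cloud(d,ci); m=(mask&(d>0)&(P[...,2]>zmin)&(P[...,2]<zmax)).astype(np.uint8)
    k,l,s,c=cv2.connectedComponentsWithStats(m)
    out=[]
    for i in range(1,k):
        if s[i,4]<amin: continue
        q=P[l==i]; zt=np.median(q[:,2])
        (cx,cy),(w,h),a=cv2.minAreaRect((onplane(ci,np.argwhere(l==i)[:,::-1],zt if z is None else z)[:,:2]*1000).astype(np.float32))
        if w<h: w,h,a=h,w,a+90
        a=(a+90)%180-90
        out.append((cx,cy,w,h,a,zt)); print(n,'px',c[i].round(),'xy mm',round(cx,1),round(cy,1),'size',round(w,1),round(h,1),'long-axis deg',round(a,1),'z',round(zt*1000,1),s[i,4])
    return out
def masks(im):
    h=cv2.cvtColor(im,cv2.COLOR_BGR2HSV).astype(int);H,S,V=h[...,0],h[...,1],h[...,2]
    return dict(green=(H>40)&(H<90)&(S>30)&(V>60)|((H<8)|(H>172))&(S>180)&(V>100), dark=(V<90)&(H<25), blue=(H>95)&(H<120)&(S>100))
E
python3 - <<'E'
from h import *
for n in ['top','side']:
    f=np.load(n+'0.npz');im,d=f['im'],f['d'];ci=ctrl.camera_info(n);P=cloud(d,ci);m=masks(im)
    print('table z',[P[v,u,2].round(4) for u,v in ([(100,330),(260,170),(350,260)] if n=='top' else [(330,260),(150,210)])])
    print('green');blobs(n,im,d,ci,m['green'],.015,.045)
    if n=='top':
        print('dark');blobs(n,im,d,ci,m['dark']|(P[...,2]>.03)&(P[...,2]<.05)&(abs(P[...,0]-.65)<.3),.03,.05)
        print('blue');blobs(n,im,d,ci,m['blue'],.085,.105)
        blobs(n,im,d,ci,m['blue'],.11,.4)
        for nm,(u,v) in dict(jar=(376,138),pot=(185,154),oil=(139,180)).items(): print(nm,P[v,u].round(3))
        b=m['blue']&(P[...,2]>.08)
        q=P[b&(P[...,2]>.2)];print('lidtop',q.min(0),q.max(0))
E
```

```text
table z [np.float64(0.0061), np.float64(0.0002), np.float64(0.001)]
green
top px [189. 203.] xy mm 570.0 263.6 size 76.1 38.8 long-axis deg -16.6 z 30.9 351
top px [132. 228.] xy mm 496.3 429.2 size 38.4 31.9 long-axis deg -88.8 z 30.8 133
top px [175. 248.] xy mm 438.4 300.2 size 76.4 39.4 long-axis deg -12.4 z 31.0 364
top px [131. 239.] xy mm 461.6 427.9 size 38.4 20.2 long-axis deg -88.7 z 31.4 104
top px [226. 256.] xy mm 420.0 154.5 size 76.2 36.6 long-axis deg -19.4 z 31.2 341
dark
top px [130. 130.] xy mm 785.9 443.1 size 105.7 48.0 long-axis deg -33.1 z 39.4 85
top px [225. 141.] xy mm 756.2 162.4 size 78.0 39.7 long-axis deg 68.3 z 32.6 230
top px [335. 144.] xy mm 752.7 -156.1 size 52.0 37.5 long-axis deg 84.3 z 31.6 67
top px [184. 153.] xy mm 715.8 282.6 size 61.7 60.9 long-axis deg -19.6 z 37.1 341
top px [311. 196.] xy mm 595.6 -86.9 size 219.4 135.5 long-axis deg -10.9 z 41.4 1821
top px [226. 193.] xy mm 602.1 157.7 size 79.1 39.9 long-axis deg 21.8 z 32.5 244
top px [189. 202.] xy mm 571.6 263.4 size 79.8 40.9 long-axis deg -17.7 z 32.7 250
top px [481. 217.] xy mm 
[... 569 characters left out ...]
41.] xy mm 454.1 -345.8 size 157.9 136.4 long-axis deg -89.6 z 95.9 370
top px [414. 216.] xy mm 528.3 -345.9 size 186.0 25.3 long-axis deg 89.6 z 196.6 500
jar [ 0.75  -0.258  0.129]
pot [0.713 0.28  0.04 ]
oil [0.636 0.415 0.026]
lidtop [ 0.24082866 -0.42245323  0.20011342] [0.53748394 0.04602801 1.3702252 ]
table z [np.float64(0.0005), np.float64(0.0241)]
green
side px [210. 296.] xy mm 563.0 271.3 size 89.9 43.3 long-axis deg -16.7 z 31.0 659
side px [300. 299.] xy mm 413.0 162.2 size 88.8 45.7 long-axis deg -19.8 z 30.2 695
side px [246. 339.] xy mm 432.3 307.3 size 88.6 44.9 long-axis deg -12.8 z 30.5 885
side px [184. 376.] xy mm 466.3 433.9 size 86.2 45.6 long-axis deg 5.4 z 30.6 927
```

```bash
python3 - <<'E'
import cv2,numpy as np
a=cv2.imread('pics/top0.png')[100:320,100:460]; b=cv2.resize(a,None,fx=2.2,fy=2.2,interpolation=cv2.INTER_CUBIC); cv2.imwrite('pics/c1.png',b)
E
```

```text
(no output)
```

View pics/c1.png

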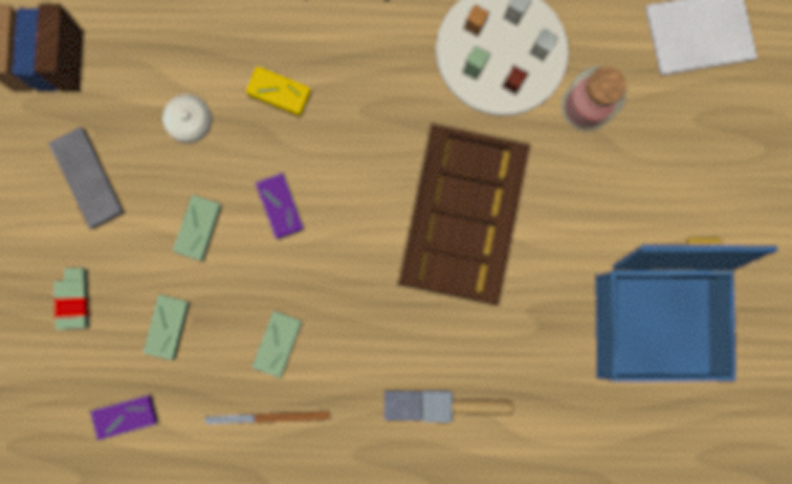

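The crop (pixels as top view) confirms three plain green stones and one with a red band and a missing corner. The purple, yellow and seal look-alikes are distinct. The heights check out: stones 31 mm, tray 41, box 96. Next I view the tray from close by.

```bash
cat > t.py <<'E'
import sys
from h import *
# usage: t.py x y z(mm) closeyaw(deg) [more targets]; successive rows are each from the previous target
s=ctrl.get_state();p=np.array(s['eef_pos']);r=R.from_quat(s['tcp_rot']);q1=s['qpos'][0];q6=s['qpos'][5]
a=[float(x) for x in sys.argv[1:]]
for i in range(0,len(a),4):
    t=np.array(a[i:i+3])/1000;y=np.radians(a[i+3]);nq1=np.arctan2(t[1],t[0])
    y=min((y+k*np.pi for k in range(-3,4)),key=lambda yy:abs(nq1-yy))
    tx=y+np.pi/2
    T=R.from_matrix(np.c_[[np.cos(tx),np.sin(tx),0],[np.cos(y),np.sin(y),0],[0,0,-1]])
    print('row',(r.inv().apply(t-p)*100).round(2),(r.inv()*T).as_rotvec().round(3),'q6',round(nq1-y,2))
    p,r=t,T
E
python3 t.py 277 -616 330 4.2 520 -90 330 -10.9; python3 - <<'E'
from h import *
s=ctrl.get_state();ci=ctrl.camera_info('wrist');r=R.from_quat(s['tcp_rot'])
print('cam in tool',r.inv().apply(np.array(ci['origin'])-s['eef_pos']),(r.inv()).apply(rot(ci)[:,2]))
E
```

```text
row [-0.03  0.08 -9.98] [-1.000e-03 -1.000e-03 -1.221e+00] q6 -1.22
row [50.68 28.09  0.  ] [0.    0.    0.264] q6 0.02
cam in tool [ 0.08447772 -0.00051709 -0.14182406] [-3.25448322e-01 -9.64316915e-05  9.45559824e-01]
```

```bash
python3 -m crank '[[0,0,-10,0,0,0],[0,0,-10,0,0,0],[0,0,-10,0,0,0]]'; python3 t.py 595 -87 330 -10.9 595 -87 190 -10.9
```

```text
time: 0.45
eef_pos: [0.2779, -0.6183, 0.3418]
tcp_rot: [0.978, 0.21, 0.001, 0.008]
contact_force: [1.0, -0.1, 1.9]
opening: 1.001
finger_force: 0.0
row [ 50.73 -35.45   0.49] [ 0.014  0.01  -0.958] q6 0.05
row [ 0.  0. 14.] [0. 0. 0.] q6 0.05
```

```bash
python3 -m crank '[[25,-17.5,0,0,0,-0.48],[25,-17.5,0,0,0,-0.48],[25,-17.5,0,0,0,-0.48],[25,-17.5,0,0,0,-0.48],[25,-17.5,0,0,0,-0.48],[25,-17.5,0,0,0,-0.48],[25,-17.5,0,0,0,-0.48],[25,-17.5,0,0,0,-0.48]]'; python3 t.py 595 -87 330 -10.9 595 -87 190 -10.9
```

```text
time: 1.25
eef_pos: [0.4337, -0.3523, 0.3313]
tcp_rot: [0.899, 0.438, -0.0, 0.0]
contact_force: [-1.1, -0.7, -0.5]
opening: 0.994
finger_force: 0.0
row [30.83 -3.68  0.11] [ 0.     0.001 -0.475] q6 0.05
row [ 0.  0. 14.] [0. 0. 0.] q6 0.05
```

```bash
python3 -m crank '[[30.8,-3.7,0,0,0,-0.475],[30.8,-3.7,0,0,0,-0.475],[30.8,-3.7,0,0,0,-0.475],[30.8,-3.7,0,0,0,-0.475],[30.8,-3.7,0,0,0,-0.475],[30.8,-3.7,0,0,0,-0.475],[30.8,-3.7,0,0,0,-0.475],[30.8,-3.7,14,0,0,-0.475],[30.8,-3.7,14,0,0,-0.475],[30.8,-3.7,14,0,0,-0.475]]';python3 -m crank '[[0,0,0,0,0,0],[0,0,0,0,0,0],[0,0,0,0,0,0]]'; python3 - <<'E'
from h import *
im,d,ci=shot('wrist','w1.png');np.savez('w1.npz',im=im,d=d,o=ci['origin'],q=ci['orientation'])
print(ctrl.get_state()['eef_pos']);P=cloud(d,ci);m=(P[...,2]>.034)&(P[...,2]<.046)&(d>.15)
blobs('w',im,d,ci,m,.034,.047,3000,z=.04)
# recess holes: floor around z=.01
m=(P[...,2]>.002)&(P[...,2]<.03)&(np.hypot(P[...,0]-.595,P[...,1]+.087)<.1)
blobs('hole',im,d,ci,m,.002,.03,800,z=.04)
im,d,ci=shot('top','top1.png');m=masks(im);blobs('top',im,d,ci,m['green'],.015,.045,40)
E
```

```text
time: 2.25
eef_pos: [0.5938, -0.0906, 0.1881]
tcp_rot: [0.773, 0.635, -0.001, -0.001]
contact_force: [0.5, 0.1, -0.1]
opening: 0.998
finger_force: 0.0
time: 2.55
eef_pos: [0.5967, -0.0903, 0.1949]
tcp_rot: [0.772, 0.635, 0.001, 0.002]
contact_force: [-0.8, -0.4, 0.8]
opening: 0.999
finger_force: 0.0
[ 0.59683751 -0.09011371  0.1951837 ]
w px [273. 173.] xy mm 594.9 -86.4 size 217.6 135.3 long-axis deg -11.0 z 39.1 19718
hole px [303. 178.] xy mm 620.8 -89.7 size 81.9 42.1 long-axis deg 78.9 z 9.5 4466
hole px [358. 177.] xy mm 670.1 -99.0 size 81.2 40.6 long-axis deg 79.1 z 9.5 3529
hole px [190. 179.] xy mm 523.2 -70.9 size 82.0 36.2 long-axis deg 79.1 z 9.4 3452
hole px [244. 179.] xy mm 570.8 -80.0 size 81.2 42.5 long-axis deg 79.0 z 9.5 4497
top px [189. 203.] xy mm 569.9 263.5 size 75.8 38.8 long-axis deg -16.5 z 31.3 347
top px [132. 228.] xy mm 496.3 429.2 size 38.4 31.9 long-axis deg -88.8 z 30.8 135
top px [175. 248.] xy mm 438.4 300.2 size 76.4 39.3 long-axis deg -12.4 z 31.0 362
top px [131. 239.] xy mm 461.6 426.6 size 41.3 20.2 long-axis deg -88.7 z 30.9 105
top px [226. 256.] xy mm 419.8 154.4 size 75.8 37.0 long-axis deg -19.4 z 31.1 342
top px [133. 247.] xy mm 441.5 424.2 size 38.1 8.6 long-axis deg -88.7 z 31.0 48
```

View pics/w1.png

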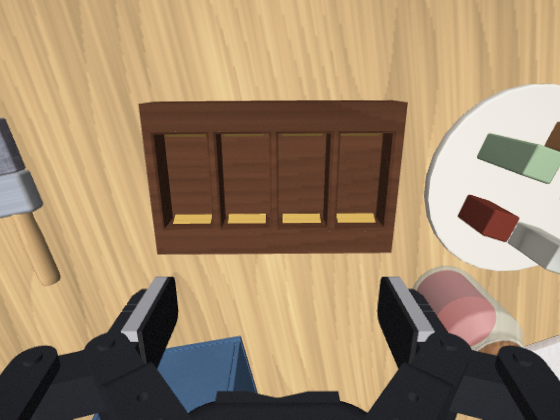

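View pics/top1.png

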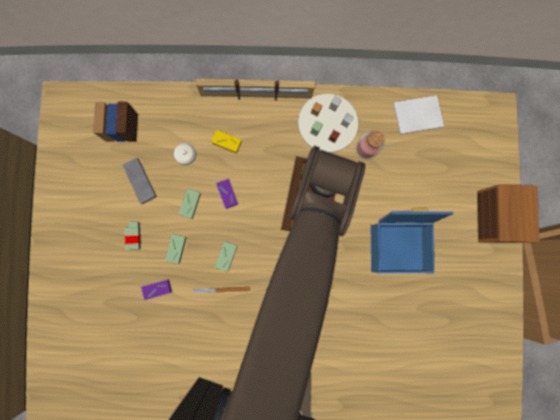

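The wrist view shows the four recesses at (190,179), (244,179), (303,178) and (358,177), with brass catches at row 218. The tray centre is (595,-86.5) mm and its long axis is -11°, which agrees with the top view. The second top view shows nothing new uncovered, so there are 3 sound stones and 1 chipped. I now go over the first stone.

```bash
python3 t.py 430 154 170 72
```

```text
row [ 20.72 -21.07   2.36] [ 0.004  0.005 -1.45 ] q6 -0.91
```

```bash
cat > look.py <<'E'
import sys
from h import *
im,d,ci=shot('wrist',sys.argv[1] if len(sys.argv)>1 else None);s=ctrl.get_state()
y=R.from_quat(s['tcp_rot']).as_matrix()[:,1];print('tcp',np.round(s['eef_pos']*1000,1),'close yaw',np.degrees(np.arctan2(y[1],y[0])).round(1))
m=masks(im)['green'].astype(np.uint8);m=cv2.morphologyEx(m,cv2.MORPH_CLOSE,np.ones((9,9)))>0
blobs('w',im,d,ci,m,.02,.06,600,z=None)
E
python3 -m crank '[[20.7,-21.1,2.4,0,0,-1.45],[20.7,-21.1,2.4,0,0,-1.45],[20.7,-21.1,2.4,0,0,-1.45],[20.7,-21.1,2.4,0,0,-1.45],[20.7,-21.1,2.4,0,0,-1.45],[20.7,-21.1,2.4,0,0,-1.45],[20.7,-21.1,2.4,0,0,-1.45],[20.7,-21.1,2.4,0,0,-1.45],[20.7,-21.1,2.4,0,0,-1.45],[20.7,-21.1,2.4,0,0,-1.45]]'; python3 -m crank '[[0,0,0,0,0,0],[0,0,0,0,0,0],[0,0,0,0,0,0],[0,0,0,0,0,0]]'; python3 look.py w2.png;  python3 t.py 420 154 170 72
```

```text
time: 3.65
eef_pos: [0.4288, 0.1554, 0.1698]
tcp_rot: [0.153, 0.988, 0.001, 0.002]
contact_force: [-0.2, -0.6, 0.4]
opening: 1.0
finger_force: 0.0
time: 4.05
eef_pos: [0.4277, 0.155, 0.1677]
tcp_rot: [0.157, 0.988, 0.0, 0.0]
contact_force: [0.7, 0.3, -0.0]
opening: 1.001
finger_force: 0.0
tcp [427.6 154.9 167.5] close yaw 72.0
w px [455. 146.] xy mm 437.8 300.6 size 79.7 43.1 long-axis deg -12.8 z 29.1 5204
w px [275. 178.] xy mm 418.5 157.2 size 79.9 38.5 long-axis deg -19.4 z 29.3 4528
w px [442. 284.] xy mm 567.0 264.7 size 83.7 43.0 long-axis deg -17.0 z 29.1 2671
row [ 0.7  -0.33 -0.25] [ 0.  0. -0.] q6 -0.91
```

View pics/w2.png

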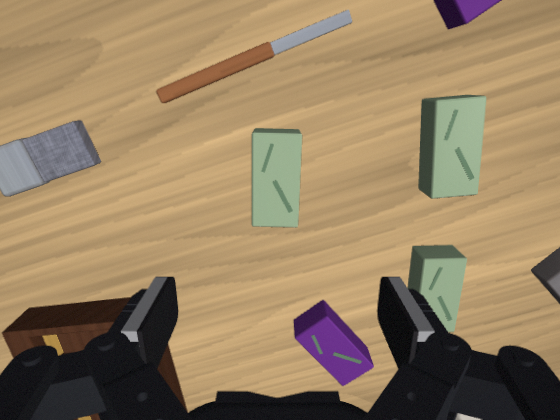

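Wrist view 2 shows the target stone centred at (275,178), clear of its neighbours. The other sound stones are at (452,146) and (438,285). I descend and take a shallow grip on the top 10 mm or so, because the recess leaves no room for the fingers.

```bash
python3 t.py 419 156 60 70.6 419 156 17 70.6
```

```text
row [ 0.86 -0.17 10.75] [0.    0.    0.024] q6 -0.88
row [0.  0.  4.3] [0. 0. 0.] q6 -0.88
```

```bash
python3 -m crank '[[0.9,-0.2,10.7,0,0,0.024],[0.9,-0.2,10.7,0,0,0.024],[0.9,-0.2,10.7,0,0,0.024],[0.9,-0.2,13,0,0,0.024],[0.9,-0.2,15,0,0,0.024],[0.9,-0.2,15,0,0,0.024],[0.9,-0.2,15,0,0,0.024]]' 0.7 60; python3 -m crank '[[0,0,0,0,0,0],[0,0,0,0,0,0],[0,0,0,0,0,0],[0,0,0,0,0,0],[0,0,0,0,0,0],[0,0,0,0,0,0],[0,0,0,0,0,0],[0,0,0,0,0,0]]' 0 60; python3 look.py
```

```text
time: 4.8
eef_pos: [0.4194, 0.156, 0.0187]
tcp_rot: [0.168, 0.986, 0.0, 0.001]
contact_force: [-0.2, -0.6, 0.6]
opening: 0.702
finger_force: 0.0
time: 5.6
eef_pos: [0.4202, 0.156, 0.0196]
tcp_rot: [0.168, 0.986, 0.0, 0.002]
contact_force: [-1.3, -1.2, 6.1]
opening: 0.448
finger_force: 61.3
tcp [420.2 156.   19.6] close yaw 70.7
w px [277. 276.] xy mm 417.6 157.4 size 81.5 39.3 long-axis deg -19.5 z 29.2 15200
w px [546. 401.] xy mm 531.7 261.1 size 26.5 17.6 long-axis deg -3.3 z 26.9 831
```

```bash
cat > hand.py <<'E'
import sys
from h import *
im,d,ci=shot('wrist',sys.argv[1] if len(sys.argv)>1 else None);s=ctrl.get_state()
r=R.from_quat(s['tcp_rot']);p=s['eef_pos'];P=cloud(d,ci);T=r.inv().apply((P-p).reshape(-1,3)).reshape(P.shape)
m=masks(im)['green']&(d>0)&(abs(T[...,0])<.06)&(abs(T[...,1])<.035)&(abs(T[...,2])<.06)
q=T[m];
if len(q)<500: print('NO STONE',len(q));sys.exit()
zt=np.percentile(q[:,2],20);c=m&(abs(T[...,2]-zt)<.003)
n=c.astype(np.uint8);uv=np.argwhere(cv2.morphologyEx(n,cv2.MORPH_OPEN,np.ones((3,3))))[:,::-1]
# plane fit (tilt), and rectangle in the tool frame on plane z=zt
A=np.c_[T[c][:,:2],np.ones(c.sum())];co=np.linalg.lstsq(A,T[c][:,2],rcond=None)[0]
ry=r.inv().apply(rays(ci,uv)@rot(ci).T);o=r.inv().apply(np.array(ci['origin'])-p);X=(o+ry*((zt-o[2])/ry[:,2:]))[:,:2]*1000
(cx,cy),(w,h),a=cv2.minAreaRect(X.astype(np.float32))
if w<h:w,h,a=h,w,a+90
print('tcp',np.round(p*1000,1),'stone in tool: x',round(cx,1),'y',round(cy,1),'size',round(w,1),round(h,1),'ang',round((a+90)%180-90,1),'top z',round(zt*1000,1),'tilt',np.degrees(co[:2]).round(1),'x range',np.percentile(X[:,0],[.3,99.7]).round(1))
E
python3 -m crank '[[0,0,-13,0,0,0],[0,0,-13,0,0,0],[0,0,-13,0,0,0],[0,0,-13,0,0,0],[0,0,-13,0,0,0],[0,0,-13,0,0,0]]'; python3 hand.py w3.png; python3 t.py 620.5 -91.5 150 -11
```

```text
time: 6.25
eef_pos: [0.4165, 0.1556, 0.1451]
tcp_rot: [0.168, 0.986, -0.001, -0.002]
contact_force: [0.2, 0.9, -3.0]
opening: 0.445
finger_force: 62.1
tcp [416.5 155.6 144.8] stone in tool: x 2.0 y 0.7 size 79.0 39.0 ang 0.1 top z -10.4 tilt [-0.   0.1] x range [-37.5  41.1]
row [-27.44 -16.55  -0.6 ] [-0.005 -0.002  1.425] q6 0.05
```

View pics/w3.png

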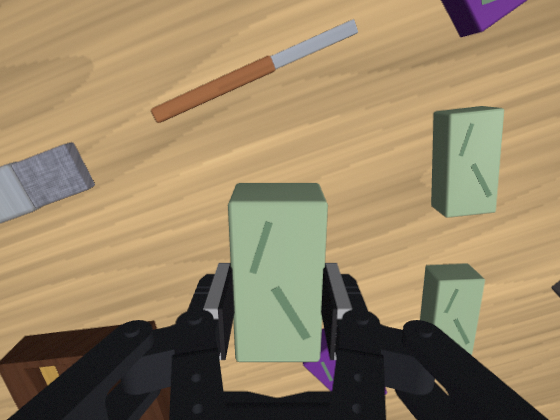

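View 3 shows the stone held straight between the pads, spanning rows 185 to 360. It sits about 2 mm toward the tool's +x, with its top 10 mm behind the tip. I carry it to the recess at +26.

```bash
python3 -m crank '[[-27.4,-16.6,-1,0,0,1.425],[-27.4,-16.6,-1,0,0,1.425],[-27.4,-16.6,-1,0,0,1.425],[-27.4,-16.6,-1,0,0,1.425],[-27.4,-16.6,-1,0,0,1.425],[-27.4,-16.6,-1,0,0,1.425],[-27.4,-16.6,-1,0,0,1.425],[-27.4,-16.6,-1,0,0,1.425],[-27.4,-16.6,-1,0,0,1.425],[-27.4,-16.6,-1,0,0,1.425]]'; python3 -m crank '[[0,0,0,0,0,0],[0,0,0,0,0,0],[0,0,0,0,0,0],[0,0,0,0,0,0]]'; python3 hand.py w4.png;python3 t.py 619.4 -93.1 72 -11
```

```text
time: 7.3
eef_pos: [0.6205, -0.0916, 0.1538]
tcp_rot: [0.773, 0.634, -0.002, -0.002]
contact_force: [0.4, -0.2, -2.9]
opening: 0.447
finger_force: 62.1
time: 7.7
eef_pos: [0.6217, -0.0914, 0.1569]
tcp_rot: [0.771, 0.636, -0.0, -0.0]
contact_force: [0.3, -0.0, -2.8]
opening: 0.441
finger_force: 65.5
tcp [621.8 -91.5 157.1] stone in tool: x 2.6 y -0.0 size 78.6 39.0 ang 0.1 top z -9.7 tilt [-0.1  0.1] x range [-36.7  41.9]
row [-0.21 -0.2   8.51] [-0.    -0.     0.001] q6 0.04
```

View pics/w4.png

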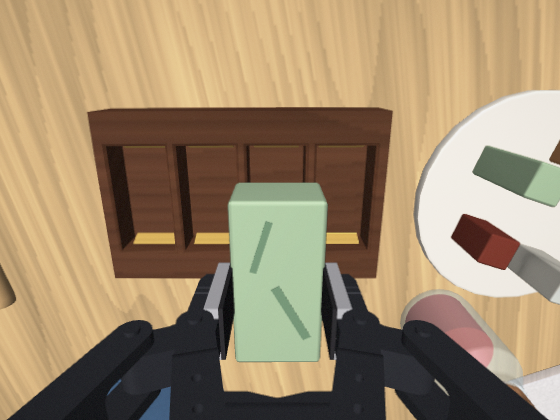

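```bash
python3 -m crank '[[-0.2,-0.2,8.6,0,0,0],[-0.2,-0.2,8.6,0,0,0],[-0.2,-0.2,8.6,0,0,0],[-0.2,-0.2,8.6,0,0,0],[-0.2,-0.2,8.6,0,0,0]]';python3 t.py 619.5 -93.6 44 -11
```

```text
time: 8.25
eef_pos: [0.6217, -0.0938, 0.0744]
tcp_rot: [0.772, 0.636, 0.001, 0.002]
contact_force: [0.8, -0.3, -1.7]
opening: 0.446
finger_force: 65.5
row [-0.02 -0.23  3.04] [0.005 0.001 0.   ] q6 0.04
```

```bash
python3 -m crank '[[0,-0.2,0,0,0,0],[0,-0.2,0,0,0,0],[0,-0.2,0.5,0,0,0],[0,-0.2,0.5,0,0,0],[0,-0.2,0.5,0,0,0]]';python3 t.py 619.5 -93.6 44 -11
```

```text
time: 8.75
eef_pos: [0.6173, -0.0927, 0.066]
tcp_rot: [0.772, 0.636, -0.0, -0.0]
contact_force: [0.5, -0.1, -1.5]
opening: 0.444
finger_force: 65.6
row [-0.05  0.24  2.2 ] [-0.001 -0.    -0.   ] q6 0.04
```

```bash
for i in 1 2 3; do python3 -m crank '[[0,0,0,0,0,0],[0,0,0,0,0,0]]' | grep -E "eef|contact"; done;python3 t.py 619.5 -93.6 44 -11
```

```text
eef_pos: [0.6176, -0.0928, 0.0663]
contact_force: [0.1, -0.7, -2.6]
eef_pos: [0.6176, -0.0928, 0.0663]
contact_force: [0.1, 0.2, -2.9]
eef_pos: [0.6175, -0.0927, 0.0663]
contact_force: [-0.0, 0.1, -3.3]
row [-0.05  0.21  2.23] [-0. -0.  0.] q6 0.04
```

```bash
python3 -m crank '[[-0.05,0.2,0,0,0,0],[-0.05,0.2,0,0,0,0],[-0.05,0.2,0.5,0,0,0],[-0.05,0.2,0.5,0,0,0],[-0.05,0.2,1,0,0,0],[-0.05,0.2,1,0,0,0],[-0.05,0.2,1,0,0,0],[-0.05,0.2,1,0,0,0]]';python3 t.py 619.5 -93.6 44 -11
```

```text
time: 10.15
eef_pos: [0.6195, -0.0936, 0.0564]
tcp_rot: [0.772, 0.636, 0.0, 0.0]
contact_force: [-0.0, -0.3, -2.2]
opening: 0.444
finger_force: 65.6
row [0.   0.   1.24] [ 0. -0.  0.] q6 0.04
```

```bash
python3 -m crank '[[0,0,0.6,0,0,0],[0,0,0.6,0,0,0],[0,0,1.2,0,0,0],[0,0,1.2,0,0,0],[0,0,1.2,0,0,0],[0,0,1.2,0,0,0]]';python3 -m crank '[[0,0,0,0,0,0],[0,0,0,0,0,0],[0,0,0,0,0,0],[0,0,0,0,0,0]]' 0.7; python3 hand.py
```

```text
time: 10.75
eef_pos: [0.6195, -0.0937, 0.0444]
tcp_rot: [0.772, 0.636, 0.0, 0.0]
contact_force: [-0.6, -0.5, -2.4]
opening: 0.445
finger_force: 65.6
time: 11.15
eef_pos: [0.6198, -0.0938, 0.0449]
tcp_rot: [0.772, 0.636, 0.0, 0.0]
contact_force: [-0.0, 0.7, -0.6]
opening: 0.702
finger_force: 0.0
tcp [619.7 -93.7  44.7] stone in tool: x 1.1 y -0.1 size 75.0 39.3 ang 0.1 top z -3.9 tilt [ 2.8 -0.1] x range [-36.4  36.8]
```

```bash
python3 -m crank '[[0,0,-3,0,0,0],[0,0,-3,0,0,0],[0.25,0,-3,0,0,0],[0.25,0,-3,0,0,0],[0.25,0,-3,0,0,0],[0.25,0,-3,0,0,0],[0.25,0,-3,0,0,0],[0.25,0,-3,0,0,0]]' 0; python3 -m crank '[[0,0,2,0,0,0],[0,0,2.4,0,0,0],[0,0,2.6,0,0,0],[0,0,2.8,0,0,0],[0,0,2.8,0,0,0],[0,0,2.8,0,0,0]]'; python3 -m crank '[[0,0,0.2,0,0,0],[0,0,0.2,0,0,0],[0,0,0.4,0,0,0],[0,0,0.4,0,0,0],[0,0,0.4,0,0,0]]'
```

```text
time: 12.0
eef_pos: [0.6197, -0.0912, 0.074]
tcp_rot: [0.772, 0.636, -0.0, -0.0]
contact_force: [-0.4, 0.8, 0.3]
opening: -0.001
finger_force: 0.0
time: 12.6
eef_pos: [0.6202, -0.0913, 0.047]
tcp_rot: [0.772, 0.636, 0.0, 0.0]
contact_force: [-1.3, 0.2, 2.9]
opening: 0.001
finger_force: 1.9
time: 13.1
eef_pos: [0.6203, -0.0916, 0.0429]
tcp_rot: [0.772, 0.636, 0.0, 0.001]
contact_force: [-1.1, -0.1, 5.6]
opening: -0.001
finger_force: 2.5
```

```bash
python3 -m crank '[[0,0,0.1,0,0,0],[0,0,0.2,0,0,0],[0,0,0.3,0,0,0],[0,0,0.4,0,0,0],[0,0,0.4,0,0,0]]'; python3 -m crank '[[0,0,0.1,0,0,0],[0,0,0.2,0,0,0],[0,0,0.2,0,0,0]]'
```

```text
time: 13.6
eef_pos: [0.6204, -0.0918, 0.0401]
tcp_rot: [0.772, 0.636, -0.0, 0.0]
contact_force: [-4.7, -0.5, 10.7]
opening: -0.001
finger_force: 5.4
time: 13.9
eef_pos: [0.6204, -0.0918, 0.04]
tcp_rot: [0.771, 0.636, -0.001, 0.0]
contact_force: [-8.0, 0.3, 19.7]
opening: -0.0
finger_force: 9.7
```

The stone is at the floor, TCP z 40.0 with force climbing to 20 N. I lift, verify, and move over the second stone.

```bash
python3 -m crank '[[0,0,-13,0,0,0],[0,0,-13,0,0,0],[0,0,-13,0,0,0],[0,0,-13,0,0,0],[0,0,-13,0,0,0],[0,0,-13,0,0,0],[0,0,-13,0,0,0]]' 0.7; python3 look.py; python3 t.py 440 298 160 77.5
```

```text
time: 14.6
eef_pos: [0.6185, -0.0907, 0.1634]
tcp_rot: [0.772, 0.636, -0.001, -0.002]
contact_force: [0.4, -0.7, -0.6]
opening: 0.7
finger_force: 0.0
tcp [618.7 -90.8 163.7] close yaw -11.0
w px [282. 193.] xy mm 621.8 -89.9 size 80.6 39.3 long-axis deg 79.3 z 39.2 4938
w px [491. 162.] xy mm 780.7 -91.6 size 24.1 20.5 long-axis deg 61.1 z 45.5 802
row [ 34.75 -24.96   0.5 ] [-0.003 -0.004 -1.545] q6 -0.76
```

```bash
python3 -m crank '[[34.8,-25,0.5,0,0,-1.545],[34.8,-25,0.5,0,0,-1.545],[34.8,-25,0.5,0,0,-1.545],[34.8,-25,0.5,0,0,-1.545],[34.8,-25,0.5,0,0,-1.545],[34.8,-25,0.5,0,0,-1.545],[34.8,-25,0.5,0,0,-1.545],[34.8,-25,0.5,0,0,-1.545],[34.8,-25,0.5,0,0,-1.545],[34.8,-25,0.5,0,0,-1.545]]' | head -2; python3 -m crank '[[0,0,0,0,0,0],[0,0,0,0,0,0],[0,0,0,0,0,0],[0,0,0,0,0,0],[0,0,0,0,0,0]]'|head -2; python3 look.py
```

```text
time: 15.65
eef_pos: [0.4384, 0.3009, 0.1601]
time: 16.15
eef_pos: [0.4412, 0.2976, 0.1613]
tcp [441.1 297.7 161.3] close yaw 74.9
w px [443. 183.] xy mm 471.9 429.8 size 81.9 43.0 long-axis deg 4.2 z 29.2 4593
w px [282. 185.] xy mm 437.7 303.5 size 79.8 38.9 long-axis deg -12.9 z 29.3 4652
w px [281. 326.] xy mm 567.3 267.3 size 84.2 38.7 long-axis deg -17.1 z 29.2 3114
```

```bash
python3 t.py 438 303 19 77.1
```

```text
row [ 0.44  0.43 14.23] [ 0.    -0.    -0.039] q6 -0.74
```

```bash
python3 -m crank '[[0.45,0.45,5,0,0,-0.039],[0.45,0.45,10,0,0,-0.039],[0.45,0.45,10,0,0,-0.039],[0.45,0.45,13,0,0,-0.039],[0.45,0.45,14.2,0,0,-0.039],[0.45,0.45,14.2,0,0,-0.039],[0.45,0.45,14.2,0,0,-0.039]]' 0.7 60|head -2; python3 -m crank '[[0,0,0,0,0,0],[0,0,0,0,0,0],[0,0,0,0,0,0],[0,0,0,0,0,0],[0,0,0,0,0,0],[0,0,0,0,0,0]]' 0 60;  python3 -m crank '[[0,0,-13,0,0,0],[0,0,-13,0,0,0],[0,0,-13,0,0,0],[0,0,-13,0,0,0],[0,0,-13,0,0,0],[0,0,-13,0,0,0],[0,0,-13,0,0,0]]'; python3 hand.py; python3 t.py 569 -83 156 -11
```

```text
time: 16.9
eef_pos: [0.4388, 0.3041, 0.0211]
time: 17.5
eef_pos: [0.4392, 0.3042, 0.0217]
tcp_rot: [0.112, 0.994, 0.001, 0.001]
contact_force: [-0.1, -0.9, 6.3]
opening: 0.444
finger_force: 61.0
time: 18.2
eef_pos: [0.4361, 0.3029, 0.1466]
tcp_rot: [0.112, 0.994, -0.001, -0.002]
contact_force: [-0.8, -0.4, -2.1]
opening: 0.439
finger_force: 61.8
tcp [436.4 303.  146.9] stone in tool: x 1.5 y 0.5 size 79.1 39.0 ang 0.1 top z -7.7 tilt [-0.1  0.1] x range [-38.   40.6]
row [-21.5  -34.7   -0.89] [-5.000e-03 -1.000e-03  1.539e+00] q6 0.05
```

```bash
python3 -m crank '[[-21.5,-34.7,-1,0,0,1.539],[-21.5,-34.7,-1,0,0,1.539],[-21.5,-34.7,-1,0,0,1.539],[-21.5,-34.7,-1,0,0,1.539],[-21.5,-34.7,-1,0,0,1.539],[-21.5,-34.7,-1,0,0,1.539],[-21.5,-34.7,-1,0,0,1.539],[-21.5,-34.7,-1,0,0,1.539],[-21.5,-34.7,-1,0,0,1.539],[-21.5,-34.7,-1,0,0,1.539]]'|head -2; python3 -m crank '[[0,0,0,0,0,0],[0,0,0,0,0,0],[0,0,0,0,0,0],[0,0,0,0,0,0]]'; python3 hand.py; python3 t.py 568.7 -82.9 72 -11
```

```text
time: 19.25
eef_pos: [0.5704, -0.085, 0.1579]
time: 19.65
eef_pos: [0.5702, -0.0819, 0.1591]
tcp_rot: [0.758, 0.652, -0.0, -0.0]
contact_force: [0.5, -0.1, -2.9]
opening: 0.441
finger_force: 61.8
tcp [570.2 -81.9 159.3] stone in tool: x 1.7 y 0.1 size 78.2 39.3 ang 0.0 top z -7.8 tilt [-0.1  0.1] x range [-37.4  39.6]
row [-0.12 -0.14  8.73] [-0.     0.     0.041] q6 0.05
```

```bash
python3 -m crank '[[-0.1,-0.15,5,0,0,0.041],[-0.1,-0.15,8.7,0,0,0.041],[-0.1,-0.15,8.7,0,0,0.041],[-0.1,-0.15,8.7,0,0,0.041],[-0.1,-0.15,8.7,0,0,0.041],[-0.1,-0.15,8.7,0,0,0.041],[-0.1,-0.15,8.7,0,0,0.041],[-0.1,-0.15,8.7,0,0,0.041]]'|head -2; python3 t.py 568.7 -82.9 46 -11
```

```text
time: 20.5
eef_pos: [0.5694, -0.0834, 0.0736]
row [ 0.04 -0.09  2.76] [ 0.002  0.    -0.002] q6 0.05
```

```bash
python3 -m crank '[[0,-0.05,0.5,0,0,0],[0,-0.05,0.5,0,0,0],[0,-0.05,1,0,0,0],[0,-0.05,1.5,0,0,0],[0,-0.05,1.5,0,0,0],[0,-0.05,1.5,0,0,0]]'|sed -n 2,4p; python3 t.py 568.7 -82.9 46 -11
```

```text
eef_pos: [0.5679, -0.083, 0.0569]
tcp_rot: [0.772, 0.635, -0.0, -0.0]
contact_force: [0.6, -0.0, -1.7]
row [0.02 0.07 1.09] [-0.001 -0.    -0.002] q6 0.05
```

```bash
python3 -m crank '[[0,0.07,0,0,0,0],[0,0.07,0.5,0,0,0],[0,0.07,0.8,0,0,0],[0,0.07,1.1,0,0,0],[0,0.07,1.1,0,0,0],[0,0.07,1.1,0,0,0]]'|sed -n 2,4p; python3 -m crank '[[0,0,0,0,0,0],[0,0,0,0,0,0],[0,0,0,0,0,0],[0,0,0,0,0,0]]' 0.7 | head -4; python3 hand.py;  python3 -m crank '[[0,0,-3,0,0,0],[0,0,-3,0,0,0],[0.15,0,-3,0,0,0],[0.15,0,-3,0,0,0],[0.15,0,-3,0,0,0],[0.15,0,-3,0,0,0],[0.15,0,-3,0,0,0],[0.15,0,-3,0,0,0]]' 0
```

```text
eef_pos: [0.5688, -0.0832, 0.0462]
tcp_rot: [0.772, 0.635, -0.0, -0.0]
contact_force: [-0.1, 1.0, -2.2]
time: 22.1
eef_pos: [0.5693, -0.0833, 0.0468]
tcp_rot: [0.772, 0.635, 0.0, 0.0]
contact_force: [-0.5, -0.4, 0.5]
tcp [569.2 -83.3  46.7] stone in tool: x -1.3 y -0.3 size 70.8 39.3 ang -0.2 top z -2.3 tilt [2.4 0. ] x range [-36.6  33.6]
time: 22.95
eef_pos: [0.569, -0.0817, 0.076]
tcp_rot: [0.772, 0.635, -0.0, -0.0]
contact_force: [-0.9, 0.4, -0.2]
opening: 0.001
finger_force: 0.0
```

Stone 2 rests on the catches. Next I press from z 76 to 40.

```bash
python3 -m crank '[[0,0,2,0,0,0],[0,0,2.6,0,0,0],[0,0,2.9,0,0,0],[0,0,3.1,0,0,0],[0,0,3.3,0,0,0],[0,0,3.5,0,0,0],[0,0,3.5,0,0,0]]'|sed -n 2,4p; python3 -m crank '[[0,0,0.2,0,0,0],[0,0,0.3,0,0,0],[0,0,0.4,0,0,0],[0,0,0.4,0,0,0]]'|sed -n 2,4p;python3 -m crank '[[0,0,0.1,0,0,0],[0,0,0.2,0,0,0],[0,0,0.2,0,0,0]]'|sed -n 2,4p
```

```text
eef_pos: [0.5696, -0.082, 0.0417]
tcp_rot: [0.772, 0.635, 0.0, 0.001]
contact_force: [-0.1, 0.3, 2.8]
eef_pos: [0.5697, -0.0822, 0.04]
tcp_rot: [0.772, 0.635, -0.0, -0.0]
contact_force: [-6.2, 0.2, 15.8]
eef_pos: [0.5697, -0.0822, 0.04]
tcp_rot: [0.772, 0.636, -0.001, -0.0]
contact_force: [-11.4, 1.2, 25.1]
```

```bash
python3 -m crank '[[0,0,-13,0,0,0],[0,0,-13,0,0,0],[0,0,-13,0,0,0],[0,0,-13,0,0,0],[0,0,-13,0,0,0],[0,0,-13,0,0,0],[0,0,-13,0,0,0]]' 0.7|head -2; python3 look.py; python3 t.py 568 265 160 73
```

```text
time: 25.05
eef_pos: [0.5679, -0.0813, 0.1628]
tcp [568.1 -81.4 163.1] close yaw -11.1
w px [282. 193.] xy mm 571.2 -80.0 size 81.1 39.3 long-axis deg 79.2 z 39.2 4986
w px [346. 193.] xy mm 620.5 -89.7 size 81.2 41.6 long-axis deg 79.2 z 39.2 5260
row [33.99 -6.69  0.35] [-0.003 -0.003 -1.468] q6 -0.84
```

```bash
python3 -m crank '[[34,-6.7,0.3,0,0,-1.468],[34,-6.7,0.3,0,0,-1.468],[34,-6.7,0.3,0,0,-1.468],[34,-6.7,0.3,0,0,-1.468],[34,-6.7,0.3,0,0,-1.468],[34,-6.7,0.3,0,0,-1.468],[34,-6.7,0.3,0,0,-1.468],[34,-6.7,0.3,0,0,-1.468],[34,-6.7,0.3,0,0,-1.468],[34,-6.7,0.3,0,0,-1.468]]' | head -2; python3 -m crank '[[0,0,0,0,0,0],[0,0,0,0,0,0],[0,0,0,0,0,0],[0,0,0,0,0,0],[0,0,0,0,0,0]]'|head -2; python3 look.py w5.png; python3 t.py 568 265 19 73
```

```text
time: 26.1
eef_pos: [0.5682, 0.2654, 0.1606]
time: 26.6
eef_pos: [0.569, 0.2647, 0.1623]
tcp [569.1 264.6 162.4] close yaw 73.0
w px [464.  28.] xy mm 490.3 430.3 size 47.0 42.9 long-axis deg 3.5 z 29.0 3193
w px [280. 190.] xy mm 569.3 267.1 size 79.3 38.9 long-axis deg -17.0 z 29.3 4549
row [ 0.11  0.   14.34] [ 0.     0.    -0.001] q6 -0.84
```

View pics/w5.png

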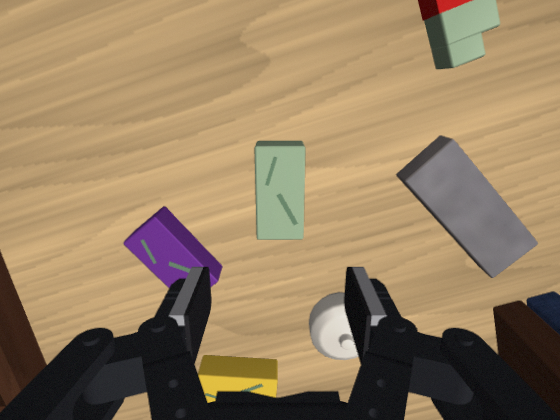

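View 5 shows the third sound stone at (280,190). The purple stone (172,243), pot (340,325) and oilstone (465,205) are clear of the fingers.

```bash
python3 -m crank '[[0.05,0.2,5,0,0,0],[0.05,0.2,10,0,0,0],[0.05,0.2,10,0,0,0],[0.05,0.2,13,0,0,0],[0.05,0.2,14.4,0,0,0],[0.05,0.2,14.4,0,0,0],[0.05,0.2,14.4,0,0,0]]' 0.7 60|head -2; python3 -m crank '[[0,0,0,0,0,0],[0,0,0,0,0,0],[0,0,0,0,0,0],[0,0,0,0,0,0],[0,0,0,0,0,0],[0,0,0,0,0,0]]' 0 60;  python3 -m crank '[[0,0,-13,0,0,0],[0,0,-13,0,0,0],[0,0,-13,0,0,0],[0,0,-13,0,0,0],[0,0,-13,0,0,0],[0,0,-13,0,0,0],[0,0,-13,0,0,0]]'; python3 hand.py; python3 t.py 518 -73 156 -11
```

```text
time: 27.35
eef_pos: [0.57, 0.2671, 0.02]
time: 27.95
eef_pos: [0.5708, 0.2674, 0.021]
tcp_rot: [0.148, 0.989, 0.001, 0.002]
contact_force: [-0.4, -0.5, 6.7]
opening: 0.442
finger_force: 62.2
time: 28.65
eef_pos: [0.5673, 0.2663, 0.1451]
tcp_rot: [0.148, 0.989, -0.001, -0.003]
contact_force: [-0.1, 0.7, -1.4]
opening: 0.446
finger_force: 61.7
tcp [567.6 266.4 145.5] stone in tool: x 1.3 y 0.5 size 78.4 39.1 ang 0.1 top z -8.3 tilt [-0.1  0.1] x range [-37.9  40.5]
row [ -5.18 -33.91  -0.99] [-5.000e-03 -1.000e-03  1.466e+00] q6 0.05
```

```bash
python3 -m crank '[[-5.2,-33.9,-1,0,0,1.466],[-5.2,-33.9,-1,0,0,1.466],[-5.2,-33.9,-1,0,0,1.466],[-5.2,-33.9,-1,0,0,1.466],[-5.2,-33.9,-1,0,0,1.466],[-5.2,-33.9,-1,0,0,1.466],[-5.2,-33.9,-1,0,0,1.466],[-5.2,-33.9,-1,0,0,1.466],[-5.2,-33.9,-1,0,0,1.466],[-5.2,-33.9,-1,0,0,1.466]]'|head -2; python3 -m crank '[[0,0,0,0,0,0],[0,0,0,0,0,0],[0,0,0,0,0,0],[0,0,0,0,0,0]]'; python3 hand.py; python3 t.py 517.6 -72.9 72 -11
```

```text
time: 29.7
eef_pos: [0.5189, -0.0731, 0.157]
time: 30.1
eef_pos: [0.5196, -0.0724, 0.1581]
tcp_rot: [0.771, 0.637, -0.0, -0.0]
contact_force: [-0.1, -0.3, -2.3]
opening: 0.444
finger_force: 61.9
tcp [519.7 -72.4 158.2] stone in tool: x 1.6 y 0.1 size 79.0 39.2 ang 0.2 top z -8.6 tilt [-0.1  0.1] x range [-37.3  41.1]
row [-0.09 -0.19  8.62] [-0.    -0.     0.001] q6 0.05
```

```bash
python3 -m crank '[[-0.1,-0.1,5,0,0,0],[-0.1,-0.1,8.6,0,0,0],[-0.1,-0.1,8.6,0,0,0],[-0.1,-0.1,8.6,0,0,0],[-0.1,-0.1,9.5,0,0,0],[-0.1,-0.1,9.5,0,0,0],[-0.1,-0.1,9.5,0,0,0],[-0.1,-0.1,9.5,0,0,0],[-0.1,-0.1,9.5,0,0,0]]'|sed -n 2,4p; python3 t.py 517.6 -72.9 46 -11
```

```text
eef_pos: [0.5189, -0.0735, 0.064]
tcp_rot: [0.772, 0.636, 0.0, 0.001]
contact_force: [0.0, 0.2, -2.0]
row [ 0.03 -0.14  1.8 ] [0.001 0.    0.   ] q6 0.05
```

```bash
python3 -m crank '[[0.05,-0.1,0,0,0,0],[0.05,-0.1,0.4,0,0,0],[0.05,-0.1,0.7,0,0,0],[0.05,-0.1,0.7,0,0,0],[0.05,-0.1,0.7,0,0,0]]'|sed -n 2,4p; python3 t.py 517.6 -72.9 46 -11
```

```text
eef_pos: [0.5174, -0.0726, 0.056]
tcp_rot: [0.772, 0.636, -0.0, -0.0]
contact_force: [0.2, 0.5, -2.3]
row [-0.03  0.02  1.  ] [-0.001 -0.    -0.   ] q6 0.05
```

```bash
python3 -m crank '[[0,0,0.3,0,0,0],[0,0,0.6,0,0,0],[0,0,0.8,0,0,0],[0,0,1,0,0,0],[0,0,1,0,0,0],[0,0,1,0,0,0]]'|sed -n 2,4p; python3 -m crank '[[0,0,0,0,0,0],[0,0,0,0,0,0],[0,0,0,0,0,0],[0,0,0,0,0,0]]' 0.7 | head -4; python3 hand.py;  python3 -m crank '[[0,0,-3,0,0,0],[0,0,-3,0,0,0],[0.15,0,-3,0,0,0],[0.15,0,-3,0,0,0],[0.15,0,-3,0,0,0],[0.15,0,-3,0,0,0],[0.15,0,-3,0,0,0],[0.15,0,-3,0,0,0]]' 0
```

```text
eef_pos: [0.5176, -0.0726, 0.0463]
tcp_rot: [0.772, 0.636, -0.0, -0.0]
contact_force: [1.7, -0.7, -3.0]
time: 32.55
eef_pos: [0.518, -0.0728, 0.0468]
tcp_rot: [0.772, 0.636, 0.0, 0.0]
contact_force: [-0.0, -0.3, 0.5]
tcp [517.8 -72.7  46.6] stone in tool: x 1.8 y -0.1 size 79.1 39.4 ang 0.1 top z -1.8 tilt [ 2.4 -0.2] x range [-37.7  40.4]
time: 33.4
eef_pos: [0.5178, -0.0711, 0.0761]
tcp_rot: [0.772, 0.636, -0.0, -0.0]
contact_force: [-0.3, -0.2, 0.2]
opening: 0.0
finger_force: 0.0
```

```bash
python3 -m crank '[[0,0,2,0,0,0],[0,0,2.6,0,0,0],[0,0,2.9,0,0,0],[0,0,3.1,0,0,0],[0,0,3.3,0,0,0],[0,0,3.5,0,0,0],[0,0,3.5,0,0,0]]'|sed -n 2,4p; python3 -m crank '[[0,0,0.2,0,0,0],[0,0,0.3,0,0,0],[0,0,0.4,0,0,0],[0,0,0.4,0,0,0]]'|sed -n 2,4p;python3 -m crank '[[0,0,0.1,0,0,0],[0,0,0.2,0,0,0],[0,0,0.2,0,0,0]]'|sed -n 2,4p
```

```text
eef_pos: [0.5184, -0.0715, 0.0419]
tcp_rot: [0.772, 0.636, 0.0, 0.001]
contact_force: [-0.5, -0.3, 2.5]
eef_pos: [0.5185, -0.0717, 0.04]
tcp_rot: [0.771, 0.636, -0.001, -0.0]
contact_force: [-7.1, -0.1, 17.4]
eef_pos: [0.5186, -0.0717, 0.04]
tcp_rot: [0.771, 0.636, -0.001, -0.001]
contact_force: [-11.9, 2.2, 28.9]
```

```bash
python3 -m crank '[[0,0,-13,0,0,0],[0,0,-13,0,0,0],[0,0,-13,0,0,0],[0,0,-13,0,0,0],[0,0,-13,0,0,0],[0,0,-13,0,0,0],[0,0,-13,0,0,0]]' 0.7|head -2; python3 look.py; python3 t.py 472 428 170 92
```

```text
time: 35.5
eef_pos: [0.5166, -0.0707, 0.163]
tcp [516.8 -70.8 163.2] close yaw -11.0
w px [282. 194.] xy mm 519.8 -70.2 size 81.2 39.4 long-axis deg 79.2 z 39.2 4987
w px [347. 194.] xy mm 569.8 -80.0 size 81.2 41.7 long-axis deg 79.1 z 39.2 5244
w px [411. 196.] xy mm 619.4 -91.3 size 81.8 42.6 long-axis deg 79.2 z 39.2 5278
row [ 48.11 -13.92  -0.6 ] [-0.002 -0.004 -1.798] q6 -0.87
```

All three stones are flush at the tray-top height of 39.2. Next is the chipped stone.

```bash
python3 -m crank '[[48.1,-13.9,-0.6,0,0,-1.798],[48.1,-13.9,-0.6,0,0,-1.798],[48.1,-13.9,-0.6,0,0,-1.798],[48.1,-13.9,-0.6,0,0,-1.798],[48.1,-13.9,-0.6,0,0,-1.798],[48.1,-13.9,-0.6,0,0,-1.798],[48.1,-13.9,-0.6,0,0,-1.798],[48.1,-13.9,-0.6,0,0,-1.798],[48.1,-13.9,-0.6,0,0,-1.798],[48.1,-13.9,-0.6,0,0,-1.798]]'|head -2; python3 -m crank '[[0,0,0,0,0,-0.3],[0,0,0,0,0,-0.3],[0,0,0,0,0,-0.3],[0,0,0,0,0,-0.3],[0,0,0,0,0,-0.3],[0,0,0,0,0,-0.3]]'|head -2; python3 look.py w6.png; python3 t.py 472 429 12 93
```

```text
time: 36.55
eef_pos: [0.4723, 0.4286, 0.1699]
time: 37.15
eef_pos: [0.4735, 0.4264, 0.1712]
tcp [473.4 426.4 171.3] close yaw 92.0
w px [282. 184.] xy mm 472.7 431.0 size 80.1 39.3 long-axis deg 3.4 z 29.3 4058
row [ 0.13  0.26 15.93] [-0.    -0.    -0.017] q6 -0.89
```

View pics/w6.png

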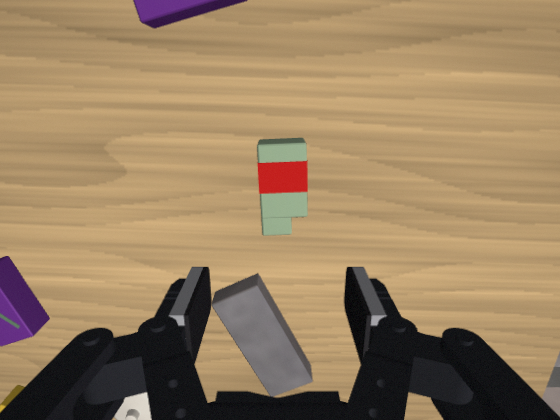

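View 6 shows the chipped stone at (282,184), with its red band at row 177 and the broken corner at (298,225). I take a deeper grip at its middle.

```bash
python3 -m crank '[[0.15,0.4,5,0,0,-0.02],[0.15,0.4,10,0,0,-0.02],[0.15,0.4,10,0,0,-0.02],[0.15,0.4,13,0,0,-0.02],[0.15,0.4,15.9,0,0,-0.02],[0.15,0.4,15.9,0,0,-0.02],[0.15,0.4,15.9,0,0,-0.02]]' 0.7 70|head -4; python3 -m crank '[[0,0,0,0,0,0],[0,0,0,0,0,0],[0,0,0,0,0,0],[0,0,0,0,0,0],[0,0,0,0,0,0],[0,0,0,0,0,0]]' 0 70;  python3 -m crank '[[0,0,-19,0,0,0],[0,0,-19,0,0,0],[0,0,-19,0,0,0],[0,0,-19,0,0,0],[0,0,-19,0,0,0],[0,0,-19,0,0,0],[0,0,-19,0,0,0],[0,0,-19,0,0,0]]'; python3 hand.py; python3 t.py 500 0 210 0; python3 t.py 448 -346 210 0
```

```text
time: 37.9
eef_pos: [0.4725, 0.4312, 0.0142]
tcp_rot: [-0.028, 1.0, 0.0, 0.001]
contact_force: [-0.2, -0.0, -0.1]
time: 38.5
eef_pos: [0.4738, 0.4322, 0.016]
tcp_rot: [-0.029, 1.0, 0.001, 0.003]
contact_force: [-0.9, -0.6, 7.5]
opening: 0.448
finger_force: 74.5
time: 39.3
eef_pos: [0.4703, 0.4298, 0.1989]
tcp_rot: [-0.029, 1.0, -0.002, -0.002]
contact_force: [-0.4, -0.4, -2.4]
opening: 0.45
finger_force: 73.5
tcp [470.5 429.9 199.2] stone in tool: x 1.3 y 0.4 size 78.8 40.0 ang -0.7 top z -13.5 tilt [-0.3  0.1] x range [-38.   40.3]
row [ -0.49 -43.09  -0.97] [-6.000e-03 -1.000e-03  1.628e+00] q6 0.0
row [  6.68 -77.34  -0.85] [-6.000e-03 -1.000e-03  1.628e+00] q6 -0.66
```

```bash
python3 -m crank '[[-0.5,-43,-1,0,0,1.5],[-0.5,-43,-1,0,0,1.5],[-0.5,-43,-1,0,0,1.5],[-0.5,-43,-1,0,0,1.5],[-0.5,-43,-1,0,0,1.5],[-0.5,-43,-1,0,0,1.5],[-0.5,-43,-1,0,0,1.5],[-0.5,-43,-1,0,0,1.5],[-0.5,-43,-1,0,0,1.5],[-0.5,-43,-1,0,0,1.5]]'; python3 -m crank '[[0,0,0,0,0,0],[0,0,0,0,0,0],[0,0,0,0,0,0]]'|head -2; python3 hand.py; python3 t.py 448 -346 210 0
```

```text
time: 40.35
eef_pos: [0.501, -0.0019, 0.2113]
tcp_rot: [0.665, 0.747, -0.001, -0.0]
contact_force: [0.6, 0.8, -2.5]
opening: 0.447
finger_force: 73.6
time: 40.65
eef_pos: [0.5009, 0.0024, 0.2117]
tcp [501.    2.5 211.9] stone in tool: x 2.0 y 0.2 size 78.8 40.0 ang -0.9 top z -13.6 tilt [-0.3  0. ] x range [-37.3  41. ]
row [-33.86  -9.81   0.19] [-0.001 -0.     0.131] q6 -0.66
```

```bash
python3 -m crank '[[-33.9,-9.8,0,0,0,0.13],[-33.9,-9.8,0,0,0,0.13],[-33.9,-9.8,0,0,0,0.13],[-33.9,-9.8,0,0,0,0.13],[-33.9,-9.8,0,0,0,0.13],[-33.9,-9.8,0,0,0,0.13],[-33.9,-9.8,0,0,0,0.13],[-33.9,-9.8,0,0,0,0.13],[-33.9,-9.8,0,0,0,0.13],[-33.9,-9.8,0,0,0,0.13]]'; python3 -m crank '[[0,0,0,0,0,0],[0,0,0,0,0,0]]'|head -2; python3 hand.py w7.png; python3 - <<'E'
from h import *
im,d,ci=shot('top','t7.png')
E
python3 t.py 448 -346 80 0
```

```text
time: 41.7
eef_pos: [0.4476, -0.3457, 0.2119]
tcp_rot: [0.707, 0.707, 0.0, -0.001]
contact_force: [0.3, 0.9, -2.7]
opening: 0.445
finger_force: 73.5
time: 41.9
eef_pos: [0.4478, -0.3456, 0.2123]
tcp [ 447.8 -345.8  212.4] stone in tool: x 1.3 y 0.3 size 76.8 40.0 ang -1.1 top z -13.8 tilt [-0.3  0.1] x range [-37.   38.9]
row [1.000e-02 3.000e-02 1.325e+01] [ 0.  0. -0.] q6 -0.66
```

View pics/w7.png

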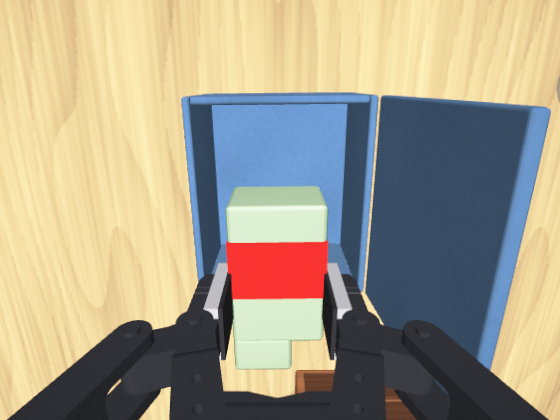

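View 7 shows the stone over the open box (rim corners (185,98) and (375,98)), with the lid upright at the right and clear. I lower it and let go.

```bash
python3 -m crank '[[0,0,5,0,0,0],[0,0,10,0,0,0],[0,0,13,0,0,0],[0,0,16.5,0,0,0],[0,0,16.5,0,0,0],[0,0,16.5,0,0,0],[0,0,16.5,0,0,0]]';python3 -m crank '[[0,0,0,0,0,0],[0,0,0,0,0,0],[0,0,0,0,0,0],[0,0,0,0,0,0],[0,0,-10,0,0,0],[0,0,-20,0,0,0],[0,0,-26,0,0,0],[0,0,-26,0,0,0],[0,0,-26,0,0,0],[0,0,-26,0,0,0]]' 0.65; python3 - <<'E'
from h import *
im,d,ci=shot('wrist','w8.png');P=cloud(d,ci)
b=masks(im)['blue']&(d>.02)&(P[...,2]>.11)&(P[...,2]<.26)
q=P[b];print(len(q),q.min(0).round(3),q.max(0).round(3))
A=np.c_[q[:,1:],np.ones(len(q))];print('x = a*y+b*z+c',np.linalg.lstsq(A,q[:,0],rcond=None)[0].round(4))
g=masks(im)['green']&(d>0);print('stone',np.median(P[g],axis=0).round(3),g.sum())
im,d,ci=shot('top');P=cloud(d,ci)
b=masks(im)['blue']&(P[...,2]>.19)&(P[...,2]<.26)&(P[...,0]>.5)&(P[...,1]<-.2);q=P[b];print('lid top edge',np.percentile(q,[1,50,99],axis=0).round(3))
E
python3 t.py 448 -346 340 0
```

```text
time: 42.7
eef_pos: [0.4488, -0.3484, 0.05]
tcp_rot: [0.708, 0.707, -0.0, 0.002]
contact_force: [-0.4, 0.2, -1.7]
opening: 0.445
finger_force: 73.5
time: 43.7
eef_pos: [0.4492, -0.349, 0.3163]
tcp_rot: [0.708, 0.706, -0.0, 0.007]
contact_force: [0.2, 0.0, 0.9]
opening: 0.652
finger_force: 0.0
12588 [ 0.52  -0.426  0.11 ] [ 0.541 -0.268  0.236]
x = a*y+b*z+c [-0.01    0.1076  0.5059]
stone [ 0.448 -0.342  0.035] 1989
lid top edge [[ 0.529 -0.419  0.191]
 [ 0.533 -0.339  0.227]
 [ 0.537 -0.27   0.241]]
row [ 0.17  0.   -2.91] [ 0.004  0.005 -0.002] q6 -0.66
```

View pics/w8.png

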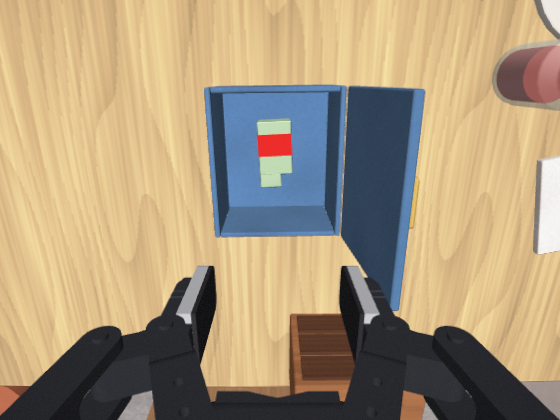

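View 8 shows the chipped stone lying on the box floor at (275,155), with the lid at (385,190) leaning slightly back and its brass pull at (414,203). I go behind the lid off the pull, at y=-386, with the fingers shut.

```bash
python3 -m crank '[[0,0,-3,0,0,0],[0,0,-3,0,0,0],[0,0,-3,0,0,0]]' 0|head -2; python3 t.py 448 -386 340 0 610 -386 340 0 610 -386 195 0
```

```text
time: 44.1
eef_pos: [0.447, -0.3468, 0.3353]
row [-3.92  0.1  -0.48] [-0.001 -0.002 -0.002] q6 -0.71
row [ 0.  16.2  0. ] [0. 0. 0.] q6 -0.56
row [ 0.   0.  14.5] [0. 0. 0.] q6 -0.56
```

```bash
python3 -m crank '[[-3.9,5,-0.5,0,0,0],[-3.9,10,-0.5,0,0,0],[-3.9,16.3,-0.5,0,0,0],[-3.9,16.3,-0.5,0,0,0],[-3.9,16.3,-0.5,0,0,0],[-3.9,16.3,5,0,0,0],[-3.9,16.3,10,0,0,0],[-3.9,16.3,14,0,0,0],[-3.9,16.3,14,0,0,0],[-3.9,16.3,14,0,0,0]]' 0; python3 -m crank '[[0,-1.5,0,0,0,0],[0,-3,0,0,0,0],[0,-4,0,0,0,0],[0,-5,0,0,0,0],[0,-6,0,0,0,0],[0,-7,0,0,0,0]]'
```

```text
time: 45.1
eef_pos: [0.609, -0.3859, 0.1956]
tcp_rot: [0.708, 0.706, -0.0, -0.002]
contact_force: [0.2, -0.1, 1.5]
opening: 0.0
finger_force: 0.0
time: 45.7
eef_pos: [0.5408, -0.3868, 0.1993]
tcp_rot: [0.708, 0.706, 0.0, 0.002]
contact_force: [3.3, -0.1, 1.7]
opening: 0.001
finger_force: 1.3
```

```bash
python3 -m crank '[[0,-1,0,0,0,0],[0,-2,0,0,0,0],[0,-3,0,0,0,0],[0,-4,0,0,0,0],[0,-5,0,0,0,0],[0,-6,0,0,0,0],[0,-6.5,0,0,0,0],[0,-7,0,0,0,0],[0,-7,0,0,0,0]]'|sed -n 2,4p;  python3 -m crank '[[0,-1,0.6,0,0,0],[0,-2,1.3,0,0,0],[0,-3,2.4,0,0,0],[0,-3,2.4,0,0,0]]'|sed -n 2,4p; python3 - <<'E'
from h import *
im,d,ci=shot('side','s9.png')
E
```

```text
eef_pos: [0.4693, -0.3861, 0.1973]
tcp_rot: [0.708, 0.706, -0.0, -0.001]
contact_force: [-0.9, 0.1, -0.7]
eef_pos: [0.4377, -0.385, 0.1705]
tcp_rot: [0.708, 0.706, -0.0, -0.003]
contact_force: [-1.0, -0.3, -0.4]
```

View pics/s9.png

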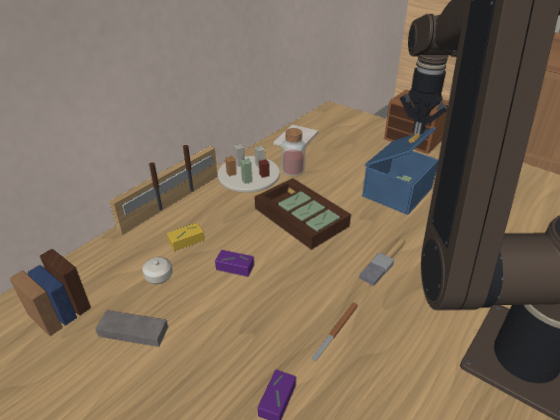

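The side view shows the lid about half shut at (405,150), the fingers above it, and three stones flush in the tray. I keep following the arc down.

```bash
python3 -m crank '[[0,-1,1,0,0,0],[0,-1.8,2.2,0,0,0],[0,-2.5,3.5,0,0,0],[0,-2.8,4.5,0,0,0],[0,-2.8,5.3,0,0,0],[0,-2.8,6,0,0,0],[0,-2.8,6,0,0,0],[0,-2.8,6,0,0,0]]'|sed -n 2,4p; python3 -m crank '[[0,0,0.3,0,0,0],[0,0,0.5,0,0,0],[0,0,0.7,0,0,0],[0,0,0.7,0,0,0]]'|sed -n 2,4p
```

```text
eef_pos: [0.4124, -0.3858, 0.113]
tcp_rot: [0.708, 0.706, 0.0, -0.0]
contact_force: [-0.2, 0.3, 0.6]
eef_pos: [0.4123, -0.3859, 0.1062]
tcp_rot: [0.708, 0.706, 0.0, 0.0]
contact_force: [-0.1, -0.2, -0.1]
```

```bash
python3 -m crank '[[0,0,0.2,0,0,0],[0,0,0.4,0,0,0],[0,0,0.4,0,0,0],[0,0,0.4,0,0,0]]'|sed -n 2,4p; python3 -m crank '[[0,0,0.2,0,0,0],[0,0,0.3,0,0,0],[0,0,0.3,0,0,0]]'|sed -n 2,4p
```

```text
eef_pos: [0.4122, -0.386, 0.1035]
tcp_rot: [0.708, 0.706, -0.0, -0.0]
contact_force: [-1.8, 1.8, 6.4]
eef_pos: [0.4123, -0.3861, 0.1034]
tcp_rot: [0.708, 0.707, -0.0, -0.001]
contact_force: [-5.7, 6.3, 18.4]
```

Contact is firm at 103.4, the height of a shut lid. I lift off and check the whole scene.

```bash
python3 -m crank '[[0,0,-10,0,0,0],[0,0,-18,0,0,0],[0,0,-18,0,0,0],[0,0,-18,0,0,0],[0,-8,-18,0,0,0],[0,-8,-18,0,0,0],[-12,-8,-18,0,0,0],[-12,-8,-18,0,0,0],[-12,-8,-18,0,0,0],[-12,-8,-18,0,0,0]]'|head -2; python3 -m crank '[[0,0,0,0,0,0],[0,0,0,0,0,0],[0,0,0,0,0,0],[0,0,0,0,0,0],[0,0,0,0,0,0]]'|sed -n 1,4p; python3 - <<'E'
from h import *
im,d,ci=shot('top','t10.png');P=cloud(d,ci);b=masks(im)['blue']&(P[...,2]>.08)&(P[...,2]<.14)&(P[...,1]<-.2)
q=P[b];A=np.c_[q[:,:2],np.ones(len(q))];print('lid plane slopes',np.linalg.lstsq(A,q[:,2],rcond=None)[0].round(3),'z',np.percentile(q[:,2],[2,50,98]).round(3),q.shape)
blobs('top',im,d,ci,masks(im)['green'],.015,.06)
for nm,(u,v) in dict(jar=(376,138),pot=(185,154),oil=(139,180)).items(): print(nm,P[v,u].round(3))
E
```

```text
time: 49.95
eef_pos: [0.3312, -0.5078, 0.2783]
time: 50.45
eef_pos: [0.3323, -0.5053, 0.2796]
tcp_rot: [0.708, 0.707, -0.0, 0.0]
contact_force: [0.2, -0.7, 0.1]
lid plane slopes [ 0.    -0.016  0.099] z [0.094 0.105 0.11 ] (2621, 3)
top px [313. 188.] xy mm 620.2 -94.4 size 81.1 42.5 long-axis deg 79.8 z 41.2 404
top px [309. 205.] xy mm 569.8 -82.6 size 80.9 42.1 long-axis deg 79.0 z 41.4 400
top px [305. 223.] xy mm 519.1 -72.5 size 80.5 41.2 long-axis deg 79.1 z 41.2 401
jar [ 0.75  -0.258  0.131]
pot [0.712 0.279 0.045]
oil [0.636 0.415 0.026]
```

View pics/t10.png

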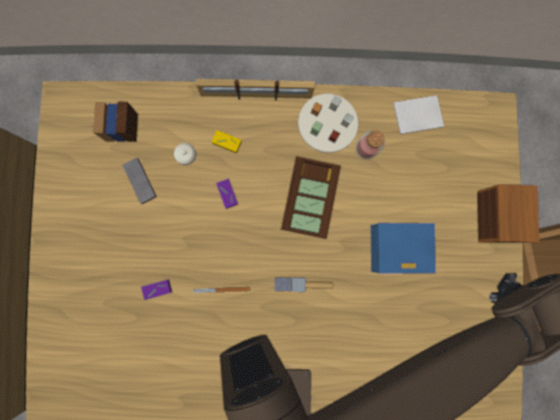

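The final view shows three stones flush at (313,188), (309,205) and (305,223). The lid is shut at (403,248), and the jar, pot and oilstone have not moved.

```bash
python3 -c "
from plant import ctrl
print(ctrl.sign_off())"
```

```text
the job is handed in; nothing more can be done
None
```

I handed the job in at about 50 s with the three sound stones pressed flush in the tray, the one chipped stone in the blue box with its lid shut, and the jar, pot and oilstone where they were; sign-off returned no verdict.

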